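# Load a tube rack through the swing gate of an analyser infeed

## Task

Load the red-capped tube rack into the infeed lane: stand it on the tray outside the orange gate, round nose towards the gate, then slide it along the lane floor so that it pushes the gate open itself, and keep on until its tail has cleared the gate and the gate has swung shut behind it. Feel for the reader head's rubber-faced stop plate, press the nose firmly home on it with about 10 N without forcing anything, then let go and leave the rack standing there. Leave the green-capped rack, the dishes, the bottle and the steel box where they are.

Things in the scene. Friction and masses are not known exactly. Their poses are not given: they have to be found in the camera images.
- rack_center (a point): The red-capped rack, loose, white, standing on the bench: 112 mm long (x axis, round nose of 12 mm radius at +x, flat tail at -x), 24 mm wide (y), body 58 mm high, about 0.44 to 0.72 kg. This point is half-way along, 50 mm above its underside. Four tubes with red caps are fixed in it at x = -18 to +42 mm, tops 98 mm above the underside.
- rack_tab (a point): Middle of the part of the red-capped rack's grip tab to hold (fingers closing along the rack's y): 47 mm behind the rack's centre and 84 mm above its underside. The tab is 18 mm along x, 14 mm wide in y, and rises from 58 to 102 mm above the underside, at the tail. Axes as the rack's.
- rack: The same red-capped rack; origin at the centre of its underside, same axes.
- rack_nose (a point): Foremost point of the rack's round nose, at underside height (56 mm ahead of the rack's centre).
- magazine: Infeed magazine, fixed: white base plate 410 by 120 mm, with a straight lane along its x axis. Origin at bench level on the lane's centre line, below the shut gate; +x leads from the tray through the gate to the reader head. Lane floor at z = 12 mm. Plate from x = -175 to +235 mm; open tray (no rails) at x = -175 to -85 mm. More than 40 N from the rack spoils rails, tray or gate.
- lane_mouth (a point): Where the lane's straight rails begin: on its centre line, on the lane floor, at x = -55 mm of the magazine. Before it a flared mouth narrows from 53 mm wide (x = -84 mm) to 26.4 mm. The rails, inner faces 13.2 mm either side of the centre line (1.2 mm to spare each side of a rack), tops 18 mm above the lane floor, run on to x = +180 mm, with a gap at y > 0 where the gate folds in.
- gate (a joint): Orange flap gate on an upright hinge at x = 0, y = +23 mm of the magazine (hinge post top at z = 58 mm; nothing there is higher). 0 = shut across the lane; swings only inwards (+x), at most 1.45 rad. Its spring (about 1 N at mid-flap when shut, 2 N at the tip when open) shuts it. It rides on the passing rack's side at about 1.3 rad and shuts once the tail is some 35 mm past x = 0.
- gate_tip (a point): Free edge of the gate at mid height; 35 mm from the hinge axis. The flap is 33 mm wide, z = 15 to 53 mm. When shut this point is at x = 0, y = -12 mm, z = 34 mm of the magazine.
- reader: Reader head, fixed at the lane's end: grey housing 64 mm wide, 45 mm long, 83 mm high; origin on the centre line, on the lane floor, at the foot of its front face, 184 mm past the gate; axes as the magazine's. It carries a black rubber-faced stop plate, 24 by 60 mm, on a screw, and with it a brass switch pin that stands 6 mm proud and yields to under 1 N.
- reader_front (a point): Point on the reader housing's front face on the centre line, 32 mm above the lane floor. The hard stop plate's face stands 8 to 32 mm out from here towards the gate, by how its screw is set: this is not measured, so find it by feel. There the rack's tail is 40 to 64 mm past the gate. Home means nose against the plate, pin pressed in; over 20 N spoils the reader.
- other_rack_center (a point): A second rack of the same shape with green caps, loose, not to be moved; centre as for the red-capped one. The two may stand in either's place.
- dishes_center (a point): Stack of three Petri dishes, loose, 90 mm across and 46 mm high; its centre. Leave it.
- bottle_center (a point): White bottle with yellow cap, loose, 60 mm across and 120 mm high; its centre. Leave it.
- canister_center (a point): Steel box for pipettes, loose, 60 by 160 by 50 mm; its centre. Leave it.

How it is judged:
On the way, in this order (a step that is already met when the one before it is completed fails the run):
1. the red-capped rack stands upright on the tray floor outside the shut gate, nose towards it (z of rack_nose in the frame of magazine between 0.009 and 0.0155 m and x of rack_nose in the frame of magazine between -0.12 and 0 m and y of rack_nose in the frame of magazine between -0.02 and 0.02 m and x of rack_center in the frame of magazine below -0.04 m and angle between rack's own z axis and vertical below 0.08 rad and value of joint gate below 0.1 rad), for 0.2 s.
2. sliding on the lane floor, the rack has pushed the gate open with its nose (value of joint gate above 1 rad and x of rack_nose in the frame of magazine between 0.03 and 0.14 m and z of rack_nose in the frame of magazine below 0.0165 m and angle between rack's own z axis and vertical below 0.08 rad), for 0.1 s.
3. the gate has swung shut behind the rack and the nose is pressed firmly (over 4 N) against the stop (value of joint gate below 0.1 rad and x of rack_center in the frame of magazine above 0.08 m and contact force between rack and reader above 4 N), for 0.2 s.
At the end, for the whole second after the job is handed in: The red-capped rack stands upright (within 0.05 rad) and still on the lane floor (within 3 mm), within 4 mm of the lane's centre line, released, inside the shut gate (below 0.1 rad), its nose at the stop plate (within about 2.5 mm) so that it holds the reader's switch pin in (pin force over 0.55 N) (value of joint gate below 0.1 rad and contact force between rack and reader above 0.55 N and x of rack_nose in the frame of magazine between 0.148 and 0.18 m and y of rack_nose in the frame of magazine between -0.004 and 0.004 m and z of rack_nose in the frame of magazine below 0.015 m and angle between rack's own z axis and vertical below 0.05 rad and linear speed of rack below 0.01 m/s); the robot touches nothing.
It fails at once if the rack is forced against the reader head (over 20 N) (contact force between rack and reader above 20 N).
It fails at once if the rack is forced against the tray, rails or gate (over 40 N) (contact force between rack and magazine above 40 N).
It fails at once if the rack is tipped over (more than 0.6 rad) (angle between rack's own z axis and vertical above 0.6 rad).
It fails at once if the green-capped rack is moved (over 15 mm) (distance of other_rack_center from where it was at the start of the episode above 0.015 m).
It fails at once if the dishes, the bottle or the steel box are moved (over 15 mm) (distance of any of dishes_center, bottle_center, canister_center from where it was at the start of the episode above 0.015 m).
It also fails if it takes over 72 s, if anything falls off the work surface, if the arm or the gripper's body presses on something with over 40 N, if the wrist force passes 120 N, or if a joint passes its speed limit or range.

## Robot

A 6-joint arm with a two-finger parallel gripper is mounted at the origin on the work surface. World frame = base frame: x ahead of the robot, y to its left, z up, the work surface at z = 0. Lengths are in m, angles in rad, forces in N, time in s.
With the tool pointing down it reaches from about 0.275 to 0.975 m from the base axis. Payload 8.4 kg.
Tool frame: the origin (TCP) lies at the very end of the fingers, on their centre line; the grasp point (between the pads) lies 19 mm behind it; z points along the fingers, x is the direction in which the jaws open and shut, and the axes are right-handed (so a half turn about z gives the same grasp; the last joint's range is limited). The gripper opens to 92 mm and grips with 3 to 60 N. Pads are 20 mm wide; open, the fingers measure 128 mm over their backs; the gripper's body (75 mm by 189 mm) begins 69 mm behind the grasp point.
Start: joints at [-1.139, 0.353, 1.633, -0, 1.155, -0.002], TCP at [0.263, -0.567, 0.194] pointing down, gripper open.
Joint ranges: [-2.63, 2.63], [-0.92, 2.1], [0.06, 2.66], [-1.3, 4.44], [0, 2.69], [-3.02, 3.02]. Speed limits (rad/s): [2.22, 2.22, 2.79, 3.14, 3.14, 3.14].

## Interface

Orientations are given as a rotation vector (axis times angle).
In Python, from plant import env, get_image gives the robot as it stands.
- The arm moves only by the tool send_rows, never from a script. Its argument "series" is a list of rows, each a list of 3 entries, a list of its own where there are three numbers: the shift along the world's x, y, z in units of 400 mm (1.0 is 400 mm), then the turn about the world's z in units of 180 degrees (1.0 is 180 degrees), then the gripper command: -1 is shut, 1 is fully open, values between are in proportion. In form: [[[dx, dy, dz], twist, fingers], ...]. A call has exactly 5 rows; each row is the pose to reach, as a shift and turn from the pose measured when the call began, turning the shorter way round; what a row does not reach only later rows make up. A row lasts 1/8 s, in which the tool goes at most 62.5 mm and 10.7 degrees, less where a joint would pass 70% of its speed; a pose out of reach is approached as far as the arm can. A call with a number of a shift or a turn outside -1 to 1 is refused whole. A call with a gripper value outside its range is refused whole. The fingers move at their own pace and stop on an object; the grip force is fixed at half the most. Time passes only in rows, so rows that repeat a pose let the fingers close, or fill a call up. It gives the time, the measured TCP pose, the force and the opening at its end, in the units of the state.
- env.get_obs(): the state, without advancing time (a new reading comes with each control period).
- get_image(name): name is "side" or "top"; returns a dict with "image" (480x640x3 uint8, red, green, blue), "depth" (480x640 float32, m along the optical axis (not along the pixel's ray), 0 where there is no reading), "fx", "fy", "cx", "cy" (pixels), "R" (3x3) and "t" (3): a world point X has camera coordinates R X + t. Camera axes: x right, y down, z forward; pixel columns grow to the right and rows downward; lengths in m; the calibration is good to about 2 mm. A picture is of the moment at which its call begins.
- env.sign_off(): hands the job in, once; it reports no verdict.
The state is a dict: "time": time; "q": joint angles; "joint_velocities": joint speeds; "joint_efforts": joint torques, N m; "position": TCP position; "orientation": TCP orientation; "force": force on the tool from outside, world axes, zero at the start; "wrist_torque": the same for the moment, N m; "grip_width": finger opening in m.
Only numpy, scipy, OpenCV 4.12 (cv2) and the standard library are available. Lean on these libraries where they do the work, as an engineer would, in place of code of your own. Each camera call takes 0.05 s, during which the arm holds its last target. There are 200 camera calls.

## Working session

There is one attempt and no reset: what is moved stays moved. The work goes in short steps, Python scripts to look and compute and a tool call to move; the robot and the scene stay as the last step left them, time stands still between calls to the robot, and variables do not carry over. Pictures are saved under pics/ and viewed, about 8 in all and at most 12, crops included, and the job is handed in when it is done.

Besides the shell and the picture viewer there is one more tool, called after "Call:" as name(argument=value, ...) on one line, values as JSON. send_rows: Moves the arm, as the interface text tells. Shifts and turns lie within -1 to 1; 1 stands for 400 mm of shift or 180 degrees of turn. Its arguments: {"type":"object","properties":{"series":{"type":"array"}},"required":["series"]}

```bash
mkdir -p pics; ls
cat > h.py <<'E'
import numpy as np, cv2
from plant import env, get_image
def snap(name,fn):
    d=get_image(name); cv2.imwrite('pics/'+fn+'.png',d['image'][:,:,::-1]); np.save('pics/'+fn+'.npy',d,allow_pickle=True); return d
def load(fn): return np.load('pics/'+fn+'.npy',allow_pickle=True).item()
def px(d,u,v,z=None):
    """world point at pixel: by depth, or on plane height z"""
    r=np.array([(u-d['cx'])/d['fx'],(v-d['cy'])/d['fy'],1.]); R=np.array(d['R']);t=np.array(d['t'])
    if z is None: return R.T@(r*d['depth'][int(v),int(u)]-t)
    c=-R.T@t; w=R.T@r; return c+w*(z-c[2])/w[2]
def proj(d,X):
    p=np.array(d['R'])@np.array(X)+np.array(d['t']); return d['fx']*p[0]/p[2]+d['cx'],d['fy']*p[1]/p[2]+d['cy']
E
python3 - <<'E'
from h import *
d=snap('top','top0'); e=snap('side','side0')
for k in (d,e): print(k['fx'],-np.array(k['R']).T@np.array(k['t']),np.array(k['R']).round(2).tolist())
o=env.get_obs(); print({k:np.round(v,3) for k,v in o.items()})
E
```

```text
pics
597.6578785885446 [0.40359327 0.02082984 1.43919399] [[-0.0, -1.0, -0.0], [-0.99, 0.0, -0.13], [0.13, 0.0, -0.99]]
499.43583419703583 [-0.14930868  0.751702    0.66698328] [[-0.71, -0.71, -0.01], [-0.35, 0.36, -0.86], [0.61, -0.61, -0.5]]
{'time': np.float64(0.1), 'q': array([-1.139,  0.354,  1.634, -0.   ,  1.155, -0.002]), 'joint_velocities': array([-0.001, -0.002, -0.001, -0.002, -0.002,  0.   ]), 'joint_efforts': array([ 0.0000e+00, -5.9491e+01, -3.3493e+01,  7.0000e-02,  1.8000e-02,
       -0.0000e+00]), 'position': array([ 0.263, -0.567,  0.193]), 'orientation': array([-2.647e+00,  1.691e+00,  2.000e-03]), 'force': array([0.102, 0.516, 0.298]), 'wrist_torque': array([0.027, 0.052, 0.043]), 'grip_width': np.float64(0.092)}
```

View pics/top0.png

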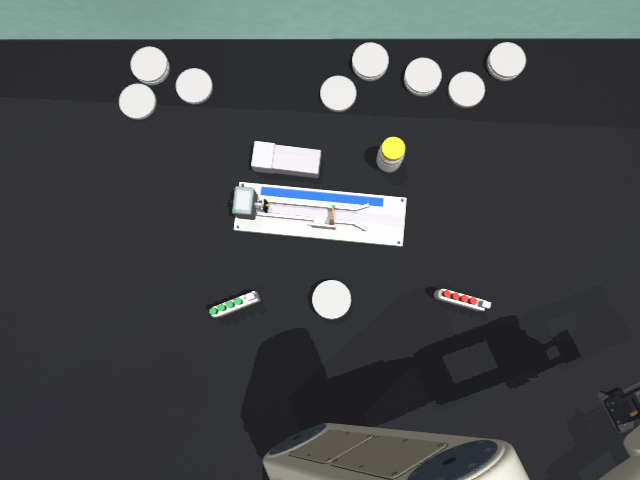

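View pics/side0.png

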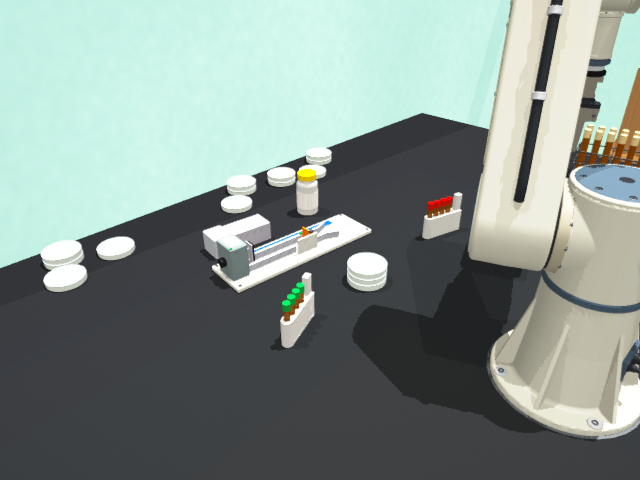

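The top view shows the red rack with its nose at about (437,294) and tab at (486,304). The magazine runs leftwards from the tray (400,220), through the gate (333,215), to the reader (245,202). Next I'll enlarge both.

Run:
```python
from h import *
d=load('top0'); im=d['image'][:,:,::-1]
a=cv2.resize(im[175:250,225:415],None,fx=4.2,fy=4.2,interpolation=cv2.INTER_CUBIC)
b=cv2.resize(im[280:320,425:500],None,fx=6,fy=6,interpolation=cv2.INTER_CUBIC)
c=np.zeros((a.shape[0]+b.shape[0],a.shape[1],3),np.uint8);c[:a.shape[0]]=a;c[a.shape[0]:,:b.shape[1]]=b
cv2.imwrite('pics/crop0.png',c);print(a.shape,b.shape)
```

```text
(315, 798, 3) (240, 450, 3)
```

View pics/crop0.png

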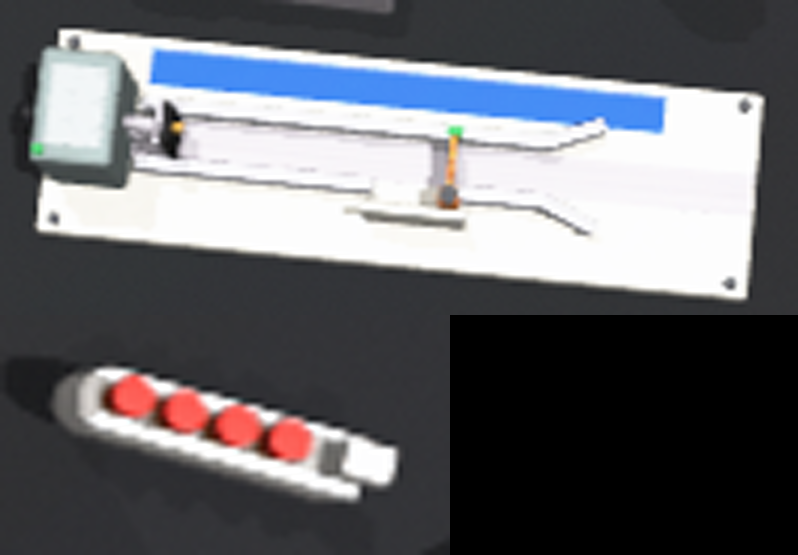

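Plate corners in the crop are at (60,30), (763,95), (746,298) and (37,232). The caps run from (132,396) to (290,440) and the tab top is at (368,461). I'll fit both poses to these.

```bash
cat >> h.py <<'E'
def fit2(L,W):
    """rigid 2D fit W = R L + t -> yaw,t,resid"""
    L=np.array(L,float);W=np.array(W,float)[:,:2];l=L.mean(0);w=W.mean(0);A=L-l;B=W-w
    a=np.arctan2((A[:,0]*B[:,1]-A[:,1]*B[:,0]).sum(),(A*B).sum());R=np.array([[np.cos(a),-np.sin(a)],[np.sin(a),np.cos(a)]])
    t=w-R@l; return a,t,(B-A@R.T)
E
python3 - <<'E'
from h import *
d=load('top0')
C=[(60,30),(763,95),(746,298),(37,232)]
W=[px(d,x/4.2+225-.5,y/4.2+175-.5,.012) for x,y in C]
L=[(.235,-.06),(-.175,-.06),(-.175,.06),(.235,.06)]
a,t,r=fit2(L,W);print('mag',np.degrees(a),t,(r*1000).round(1).tolist())
print('depth z plate',[px(d,u,v)[2].round(4) for u,v in [(385,235),(250,228),(390,218)]])
R=np.array([[np.cos(a),-np.sin(a)],[np.sin(a),np.cos(a)]])
for n,(x,y),z in [('hinge',(449,190),.058),('tip',(455,133),.053)]:
    print(n,(R.T@(px(d,x/4.2+224.5,y/4.2+174.5,z)[:2]-t)*1000).round(1))
# rail ends
C=[(132,396),(185,411),(237,426),(290,440),(368,461)]
zs=[.098]*4+[.102]; 
W=[px(d,x/6+424.5,(y-315)/6+279.5,z) for (x,y),z in zip(C,zs)]
a2,t2,r=fit2([(.042,0),(.022,0),(.002,0),(-.018,0),(-.047,0)],W)
print('rack',np.degrees(a2),t2,(r*1000).round(1).tolist()); 
R2=np.array([[np.cos(a2),-np.sin(a2)],[np.sin(a2),np.cos(a2)]])
print('tab',t2+R2@[-.047,0],'depth cap',px(d,447,294),px(d,486,304))
# same from red segmentation
im=d['image'].astype(int);m=((im[...,0]>150)&(im[...,1]<90)&(im[...,2]<90)).astype(np.uint8)
v,u=np.nonzero(m);print('red centroid',px(d,u.mean(),v.mean(),.097),'expect',t2+R2@[.012,0])
for nm,p in [('dish',(331,299)),('bottle',(393,149)),('box',(288,160)),('green',(235,303))]: print(nm,px(d,*p).round(3))
E
```

```text
mag 84.55944653370061 [0.64196859 0.0161813 ] [[-0.6, -0.3], [-0.6, 0.3], [0.8, 0.8], [0.4, -0.8]]
depth z plate [np.float64(0.0133), np.float64(0.0159), np.float64(0.0118)]
hinge [ 0.2 20.3]
tip [ -0.  -13.1]
rack 74.33100902696683 [ 0.43822262 -0.27895617] [[0.1, 0.2], [-0.0, -0.1], [-0.2, 0.0], [0.0, -0.2], [0.0, 0.1]]
tab [ 0.42552889 -0.32420955] depth cap [ 0.44759479 -0.24007475  0.09438932] [ 0.42521285 -0.32461536  0.10150264]
red centroid [ 0.44072655 -0.26242615  0.097     ] expect [ 0.44146358 -0.26740211]
dish [0.438 0.019 0.039]
bottle [ 0.775 -0.122  0.118]
box [0.768 0.122 0.049]
green [0.428 0.233 0.099]
```

Poses agree with the given sizes: the magazine origin is about (0.642, 0.016) at yaw 84.6°, and the rack tab is at (0.4255, -0.324) at yaw 74.3°. Now moving above the tab.

Call:
send_rows(series=[[[0.1,0.15,0],0.055,1],[[0.2,0.3,0],0.11,1],[[0.3,0.45,-0.02],0.165,1],[[0.406,0.607,-0.05],0.22,1],[[0.406,0.607,-0.05],0.274,1]])

```text
time: 0.72
position: [0.4257, -0.3215, 0.1728]
orientation: [-3.112, 0.422, 0.003]
force: [0.8, -0.3, 0.3]
grip_width: 0.092
```

```bash
cat >> h.py <<'E'
from scipy.spatial.transform import Rotation as Ro
def st():
    o=env.get_obs();x=Ro.from_rotvec(o['orientation']).as_matrix()
    print('t',round(float(o['time']),2),'p',np.round(o['position'],4),'xax',np.degrees(np.arctan2(x[1,0],x[0,0])).round(2),'zax',x[:,2].round(3),'F',np.round(o['force'],2),'T',np.round(o['wrist_torque'],2),'w',round(float(o['grip_width']),4)); return o
E
python3 -c "
from h import *
st()"
```

```text
t 0.72 p [ 0.4257 -0.3215  0.1728] xax -15.44 zax [-0.002  0.001 -1.   ] F [ 0.81 -0.27  0.3 ] T [-0.09 -0.09  0.03] w 0.092
```

Call:
send_rows(series=[[[0,-0.007,-0.1],-0.001,1],[[0,-0.007,-0.2],-0.001,1],[[0,-0.007,-0.25],-0.001,1],[[0,-0.007,-0.268],-0.001,1],[[0,-0.007,-0.268],-0.001,1]])

```text
time: 1.35
position: [0.4256, -0.3243, 0.0656]
orientation: [-3.112, 0.427, 0.003]
force: [0.4, -0.0, -0.1]
grip_width: 0.0916
```

```bash
python3 -c "
from h import *
st()"
```

```text
t 1.35 p [ 0.4256 -0.3243  0.0656] xax -15.63 zax [-0.002  0.001 -1.   ] F [ 0.4  -0.02 -0.13] T [ 0.02 -0.06 -0.05] w 0.0916
```

On target; close the fingers.

Call:
send_rows(series=[[[0,0,0],0,-0.3],[[0,0,0],0,-0.6],[[0,0,0],0,-0.7],[[0,0,0],0,-1],[[0,0,0],0,-1]])

```text
time: 1.98
position: [0.4256, -0.3243, 0.0656]
orientation: [-3.112, 0.427, 0.003]
force: [0.3, 0.2, -0.5]
grip_width: 0.0444
```

Call:
send_rows(series=[[[0,0,0],0,-1],[[0,0,0],0,-1],[[0,0,0.04],0,-1],[[0,0,0.07],0,-1],[[0,0,0.07],0,-1]])

```text
time: 2.6
position: [0.4265, -0.325, 0.0952]
orientation: [3.112, -0.427, 0.001]
force: [-0.1, -0.4, -0.5]
grip_width: 0.0003
```

Run:
```python
from h import *
st(); d=snap('side','side1')
im=d['image'][190:260,390:490,::-1]; cv2.imwrite('pics/c1.png',cv2.resize(im,None,fx=6,fy=6,interpolation=cv2.INTER_CUBIC))
```

```text
t 2.6 p [ 0.4265 -0.325   0.0952] xax -15.63 zax [ 0.    -0.001 -1.   ] F [-0.05 -0.38 -0.48] T [-0.03 -0.02 -0.01] w 0.0003
```

View pics/c1.png

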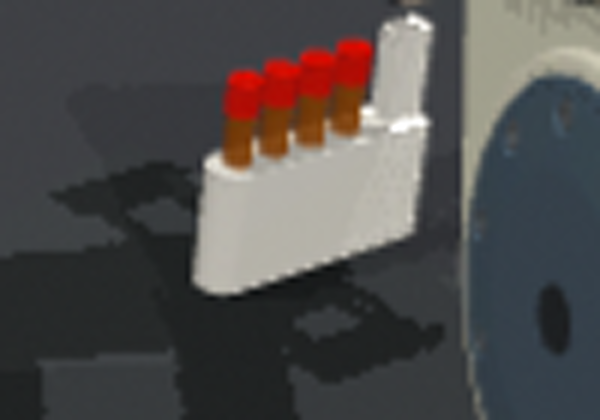

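The rack is still standing and the fingers closed on nothing (width 0), because I lifted before they had shut. I'll check where the rack and gripper are now.

Run:
```python
from h import *
d=snap('top','top2'); e=load('side1')
a=cv2.resize(d['image'][270:350,410:530,::-1],None,fx=5,fy=5,interpolation=cv2.INTER_CUBIC)
b=e['image'][150:300,350:550,::-1]; b=cv2.resize(b,(200,150))
c=np.zeros((400,800,3),np.uint8);c[:,:600]=a;c[:150,600:]=b;cv2.imwrite('pics/c2.png',c)
print(proj(e,[.4265,-.325,.0952]),proj(d,[.4265,-.325,.0952]))
```

```text
(np.float64(456.4117015926015), np.float64(195.79295746238915)) (np.float64(485.4231358668003), np.float64(303.46532128801306))
```

View pics/c2.png

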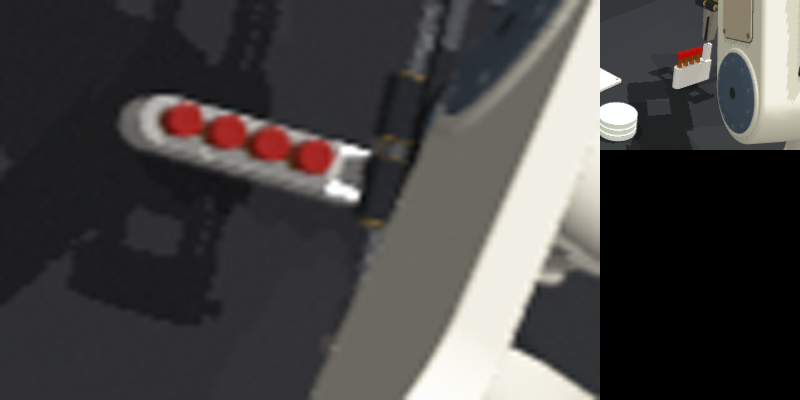

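Run:
```python
from h import *
e=load('side1'); im=e['image'][130:240,400:500,::-1]
cv2.imwrite('pics/c3.png',cv2.resize(im,None,fx=5.4,fy=5.4,interpolation=cv2.INTER_CUBIC))
for p in [(458,195),(458,205),(459,185),(459,175),(459,165),(456,150)]: print(p,px(e,*p).round(4))
d=load('top2')
for p in [(485,301),(487,303),(484,303),(486,310),(490,290)]: print(p,px(d,*p).round(4))
C=[(183,119),(228,131),(271,143),(314,157)]
W=[px(d,x/5+409.5,y/5+269.5,.098) for x,y in C]
a,t,r=fit2([(.042,0),(.022,0),(.002,0),(-.018,0)],W);print(np.degrees(a),t,(r*1e3).round(1).tolist())
```

```text
(458, 195) [ 0.4205 -0.3215  0.1007]
(458, 205) [ 0.4189 -0.3263  0.0706]
(459, 185) [ 0.4168 -0.312   0.1333]
(459, 175) [ 0.4198 -0.3102  0.1604]
(459, 165) [ 0.4323 -0.3261  0.1789]
(456, 150) [ 0.4353 -0.306   0.2235]
(485, 301) [ 0.4293 -0.2917  0.2218]
(487, 303) [ 0.4252 -0.2939  0.2284]
(484, 303) [ 0.4253 -0.2894  0.2224]
(486, 310) [ 0.4112 -0.293   0.2222]
(490, 290) [ 0.4512 -0.3013  0.227 ]
73.78771905024605 [ 0.43745606 -0.27810793] [[-0.1, 0.4], [0.1, -0.3], [0.3, -0.1], [-0.3, 0.1]]
```

View pics/c3.png

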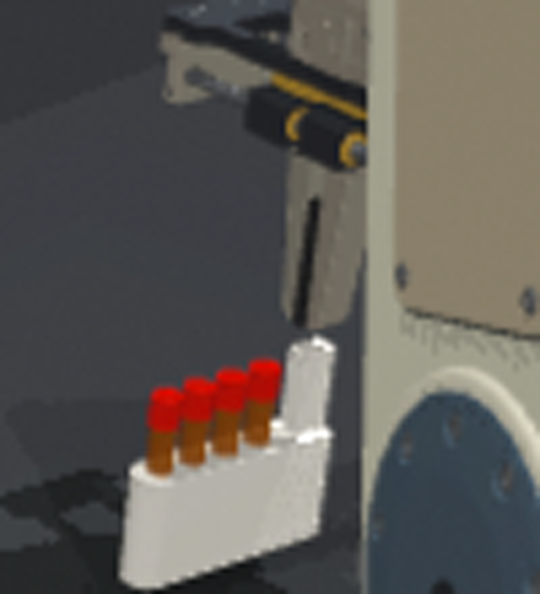

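The fingertips seem to sit just above the tab top (about z 0.102), yet the reported TCP is at 0.095. I'll check the tip height by depth and take a fresh state reading.

Run:
```python
from h import *
st(); e=snap('side','side3'); o=st()
for v in range(180,198,2):
    print(v,[ (px(e,u,v).round(3).tolist(), e['image'][v,u].tolist()) for u in (456,462)])
```

```text
t 2.7 p [ 0.4258 -0.3244  0.094 ] xax -15.63 zax [-0.001  0.001 -1.   ] F [ 0.4  -0.01 -1.13] T [ 0.01 -0.07 -0.02] w 0.0006
t 2.75 p [ 0.4255 -0.3243  0.0937] xax -15.63 zax [-0.002  0.001 -1.   ] F [ 0.39  0.91 -0.85] T [-0.02 -0.04  0.03] w 0.0002
180 [([0.429, -0.315, 0.142], [30, 30, 30]), ([0.411, -0.313, 0.148], [115, 110, 99])]
182 [([0.428, -0.315, 0.137], [26, 26, 28]), ([0.41, -0.312, 0.144], [114, 108, 98])]
184 [([0.427, -0.314, 0.132], [28, 27, 29]), ([0.412, -0.318, 0.135], [114, 108, 97])]
186 [([0.425, -0.313, 0.128], [27, 27, 28]), ([0.413, -0.321, 0.129], [114, 108, 97])]
188 [([0.423, -0.311, 0.123], [31, 30, 31]), ([0.41, -0.318, 0.125], [114, 108, 97])]
190 [([0.423, -0.312, 0.118], [50, 48, 47]), ([0.414, -0.327, 0.115], [82, 81, 77])]
192 [([0.537, -0.526, 0.0], [72, 73, 76]), ([0.524, -0.539, 0.0], [61, 64, 68])]
194 [([0.428, -0.324, 0.1], [167, 164, 156]), ([0.519, -0.531, -0.002], [129, 128, 125])]
196 [([0.424, -0.318, 0.098], [167, 165, 158]), ([0.51, -0.516, -0.001], [88, 87, 88])]
```

The rendered tips end at z ≈ 0.113 and the fingers closed above the tab. So the real fingertips sit about 19 mm higher than the reported TCP, and my grip was that much too high. The rack hasn't moved. I'll open, go down to a reported 0.047, and let the fingers close fully before lifting.

Call:
send_rows(series=[[[0,0,0.01],0,0.2],[[0,0,0.01],0,0.2],[[0,0,0.01],0,0.2],[[0,0,0.01],0,0.2],[[0,0,0.01],0,0.2]])

```text
time: 3.38
position: [0.4255, -0.3242, 0.0975]
orientation: [-3.112, 0.427, 0.003]
force: [-0.2, -0.3, 0.1]
grip_width: 0.0482
```

Call:
send_rows(series=[[[0,0,-0.03],0,0.2],[[0,0,-0.06],0,0.2],[[0,0,-0.09],0,0.2],[[0,0,-0.11],0,0.2],[[0,0,-0.11],0,0.2]])

```text
time: 4.0
position: [0.425, -0.3238, 0.0527]
orientation: [-3.111, 0.427, 0.005]
force: [0.1, 0.2, -0.2]
grip_width: 0.0552
```

Run:
```python
from h import *
st(); e=snap('side','side4')
im=e['image'][150:250,400:500,::-1]
cv2.imwrite('pics/c4.png',cv2.resize(im,None,fx=5.4,fy=5.4,interpolation=cv2.INTER_CUBIC))
```

```text
t 4.0 p [ 0.425  -0.3238  0.0527] xax -15.63 zax [-0.003  0.002 -1.   ] F [ 0.06  0.18 -0.25] T [-0.04 -0.06  0.05] w 0.0552
```

View pics/c4.png

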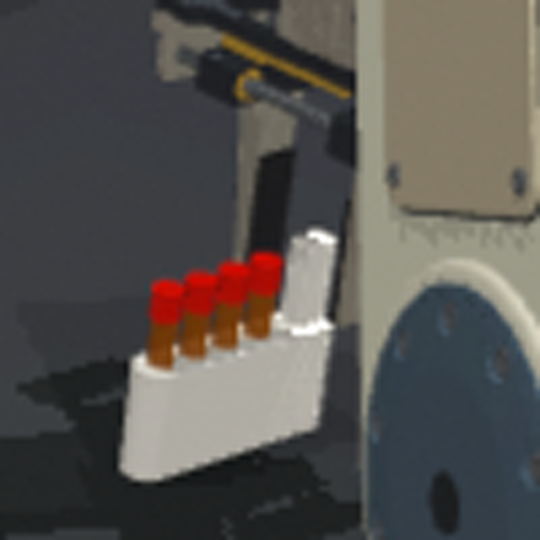

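The fingers straddle the tab, with tips at about (345,325) in the crop, just above the body top. I'll go 5 mm lower and close.

Call:
send_rows(series=[[[0.001,-0.001,-0.014],0,0.2],[[0.001,-0.001,-0.014],0,-1],[[0.001,-0.001,-0.014],0,-1],[[0.001,-0.001,-0.014],0,-1],[[0.001,-0.001,-0.014],0,-1]])

```text
time: 4.68
position: [0.4258, -0.3245, 0.0478]
orientation: [-3.111, 0.427, 0.004]
force: [-0.3, -1.3, -0.2]
grip_width: 0.017
```

Call:
send_rows(series=[[[0,0,0],0,-1],[[0,0,0],0,-1],[[0,0,0],0,-1],[[0,0,0],0,-1],[[0,0,0],0,-1]])

```text
time: 5.3
position: [0.4259, -0.3246, 0.0477]
orientation: [-3.111, 0.427, 0.004]
force: [-0.1, -1.5, -2.7]
grip_width: 0.0141
```

```bash
python3 -c "
from h import *
st()"
```

```text
t 5.3 p [ 0.4259 -0.3246  0.0477] xax -15.63 zax [-0.002  0.001 -1.   ] F [-0.13 -1.52 -2.71] T [-0.22 -0.23 -0.05] w 0.0141
```

Gripped at 14.1 mm, which is the tab's width. Now a gentle lift.

Call:
send_rows(series=[[[0,0,0.01],0,-1],[[0,0,0.03],0,-1],[[0,0,0.06],0,-1],[[0,0,0.09],0,-1],[[0,0,0.1],0,-1]])

```text
time: 5.92
position: [0.4264, -0.3251, 0.0891]
orientation: [-3.112, 0.427, 0.001]
force: [1.0, -0.7, -4.7]
grip_width: 0.0137
```

Run:
```python
from h import *
st(); e=snap('side','side5'); d=snap('top','top5')
im=e['image'][150:250,400:500,::-1]; im2=d['image'][270:330,420:520,::-1]
a=cv2.resize(im,None,fx=4,fy=4,interpolation=cv2.INTER_CUBIC);b=cv2.resize(im2,None,fx=4,fy=4,interpolation=cv2.INTER_CUBIC)
c=np.zeros((400,800,3),np.uint8);c[:,:400]=a;c[:240,400:]=b
cv2.imwrite('pics/c5.png',c)
```

```text
t 5.92 p [ 0.4264 -0.3251  0.0891] xax -15.63 zax [-0.001  0.    -1.   ] F [ 0.98 -0.72 -4.7 ] T [-0.25  0.    0.05] w 0.0137
```

View pics/c5.png

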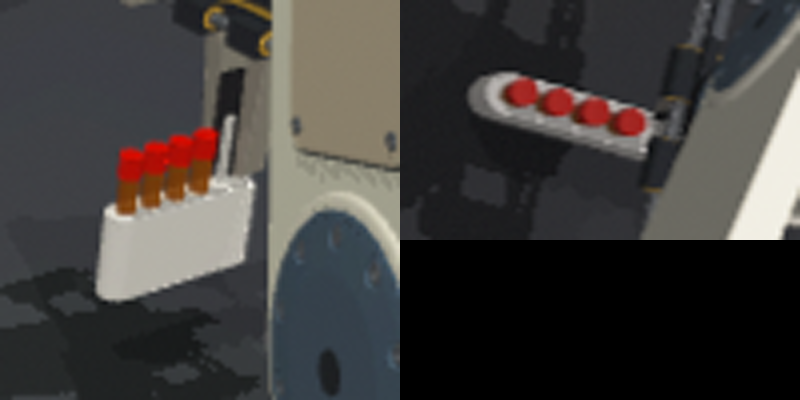

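The rack is held clear of the bench, nearly level. I'll measure its pitch and yaw by depth and work out the shift to the tray.

```bash
cat >> h.py <<'E'
def rackcaps(d,box=None):
    """red caps: ordered world centroids via depth of the cap tops"""
    im=d['image'].astype(int);m=((im[...,0]>110)&(im[...,1]<70)&(im[...,2]<70)).astype(np.uint8)
    n,l,s,c=cv2.connectedComponentsWithStats(m)
    out=[]
    for i in range(1,n):
        if s[i,4]<15: continue
        v,u=np.nonzero(l==i); out.append((c[i],s[i,4],np.median([px(d,a,b) for a,b in zip(u,v)],0)))
    return out
E
python3 - <<'E'
from h import *
d=load('top5')
for c in rackcaps(d): print(c[0].round(1),c[1],c[2].round(4))
for c in rackcaps(load('top0')): print(c[0].round(1),c[1],c[2].round(4))
C=[(522,92),(558,102),(594,112),(629,122)]
W=[px(d,(x-400)/4+419.5,y/4+269.5,.138) for x,y in C]
a,t,r=fit2([(.042,0),(.022,0),(.002,0),(-.018,0)],W);print(np.degrees(a),t,(r*1e3).round(1).tolist())
th=np.radians(84.56);u=np.array([np.cos(th),np.sin(th)])
tab=np.array([.64197,.01618])+u*(-.122-.047); print('tab target',tab)
E
```

```text
[450.4 292.8] 38 [ 0.4484 -0.2389  0.1368]
[459.5 295.4] 40 [ 0.4434 -0.2583  0.1381]
[468.4 297.6] 39 [ 0.4376 -0.277   0.1373]
[477.1 300.1] 38 [ 0.4332 -0.2961  0.1387]
74.2563714168387 [ 0.43804964 -0.27855616] [[-0.0, -0.1], [-0.0, -0.1], [0.0, -0.2], [0.1, 0.4]]
tab target [ 0.62594824 -0.15205883]
```

Pitch is only about 0.02 rad. Now moving over the tray, with the nose target at magazine x ≈ -66 mm.

Call:
send_rows(series=[[[0.03,0.03,0.02],0.01,-1],[[0.1,0.09,0.03],0.025,-1],[[0.19,0.165,0.03],0.04,-1],[[0.28,0.24,0.03],0.05,-1],[[0.36,0.31,0.03],0.057,-1]])

```text
time: 6.65
position: [0.5718, -0.1988, 0.1006]
orientation: [-3.138, 0.143, 0.002]
force: [-0.6, -0.4, -4.4]
grip_width: 0.014
```

Call:
send_rows(series=[[[0.08,0.07,0],0,-1],[[0.12,0.105,0],0,-1],[[0.138,0.12,0],0,-1],[[0.138,0.12,0],0,-1],[[0.138,0.12,0],0,-1]])

```text
time: 7.28
position: [0.626, -0.1516, 0.1004]
orientation: [-3.138, 0.145, 0.003]
force: [0.3, -1.2, -4.6]
grip_width: 0.0137
```

Run:
```python
from h import *
st(); d=snap('top','top6')
cs=rackcaps(d)
for c in cs: print(c[0].round(1),c[1],c[2].round(4))
if len(cs)==4:
  P=np.array([c[2] for c in sorted(cs,key=lambda c:-c[2][1])])
  a,t,r=fit2([(.042,0),(.022,0),(.002,0),(-.018,0)],P)
  th=np.radians(84.56);R=np.array([[np.cos(th),-np.sin(th)],[np.sin(th),np.cos(th)]])
  print('yaw',np.degrees(a),'mag xy',R.T@(t-[.64197,.01618]),r.round(4).tolist())
im=d['image'][165:245,310:430,::-1]
cv2.imwrite('pics/c6.png',cv2.resize(im,None,fx=6.6,fy=6.6,interpolation=cv2.INTER_CUBIC))
```

```text
t 7.28 p [ 0.626  -0.1516  0.1004] xax -5.28 zax [-0.002  0.001 -1.   ] F [ 0.3  -1.22 -4.64] T [-0.23 -0.1   0.02] w 0.0137
[368.8 208.2] 33 [ 0.6334 -0.0638  0.1489]
[377.7 209.1] 34 [ 0.6314 -0.0835  0.1477]
[386.3 209.6] 24 [ 0.6288 -0.101   0.1501]
```

View pics/c6.png

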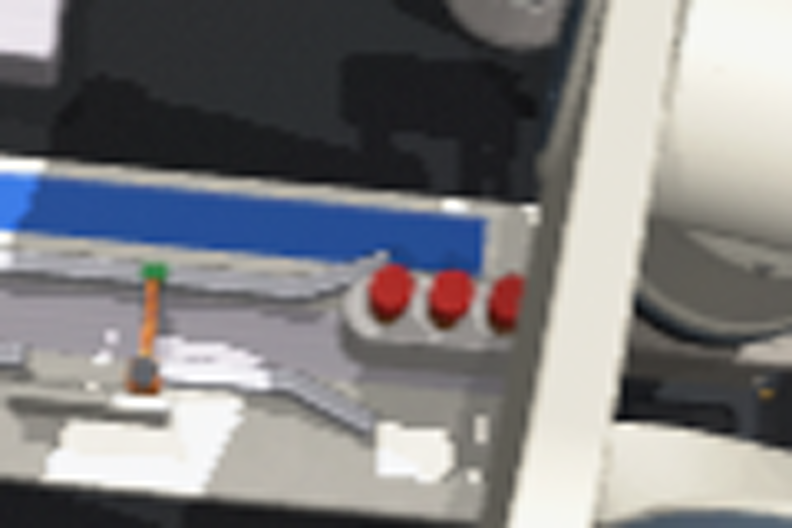

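The crop shows the nose at about (345,320), over the flared mouth, and the shut gate at (150,320). I'll check the rack's lateral offset from the lane using the caps at their known height, with the rail ends as a cross-check.

```bash
cat >> h.py <<'E'
TH=np.radians(84.56);RM=np.array([[np.cos(TH),-np.sin(TH)],[np.sin(TH),np.cos(TH)]]);TM=np.array([.64197,.01618])
def mag(p): return RM.T@(np.asarray(p)[:2]-TM)
E
python3 - <<'E'
from h import *
d=load('top6')
P=[px(d,u,v,.148) for u,v in [(368.8,208.2),(377.7,209.1)]]  # centroid incl. cap flank
for p in P: print('cap mag mm',(mag(p)*1e3).round(1))
print('tool mag',(mag([.626,-.1516])*1e3).round(1))
d0=load('top0')
for n,x,y in [('flare up tip',603,122),('flare lo tip',590,235),('up start',545,150),('lo start',540,208),('up in',300,127),('lo in',300,183)]:
    print(n,(mag(px(d0,x/4.2+224.5,y/4.2+174.5,.030))*1e3).round(1))
# floor edges profile: dark rail lines along a column
g=d0['image'].sum(2)
for u in (345,320,300,290):
    print(u,[(v,int(g[v,u]),round(mag(px(d0,u,v,.030))[1]*1e3,1)) for v in range(196,230)])
E
```

```text
cap mag mm [-80.2   1.3]
cap mag mm [-99.8   1.4]
tool mag [-168.5   -0. ]
flare up tip [-83.2 -31.5]
flare lo tip [-81.4  34.1]
up start [-51.7 -12.2]
lo start [-51.8  21.3]
up in [ 88.6 -12.4]
lo in [85.3 19.8]
345 [(196, 456, np.float64(-44.6)), (197, 457, np.float64(-42.2)), (198, 457, np.float64(-39.7)), (199, 458, np.float64(-37.3)), (200, 457, np.float64(-34.9)), (201, 459, np.float64(-32.5)), (202, 457, np.float64(-30.0)), (203, 720, np.float64(-27.6)), (204, 757, np.float64(-25.2)), (205, 757, np.float64(-22.8)), (206, 754, np.float64(-20.3)), (207, 753, np.float64(-17.9)), (208, 755, np.float64(-15.5)), (209, 443, np.float64(-13.1)), (210, 564, np.float64(-10.7)), (211, 670, np.float64(-8.3)), (212, 736, np.float64(-5.8)), (213, 739, np.float64(-3.4)), (214, 739, np.float64(-1.0)), (215, 744, np.float64(1.4)), (216, 739, np.float64(3.8)), (217, 742, np.float64(6.2)), (218, 739, np.float64(8.6)), (219, 745, np.float64(11.0)), (220, 743, np.float64(13.4)), (221, 754, np.float64(15.8)), (222, 757, np.float64(18.2)), (223, 509, np.float64(20.6)), (224, 490, np.float64(23.0)), (
[... 2544 characters left out ...]
loat64(-8.0)), (207, 736, np.float64(-5.6)), (208, 741, np.float64(-3.2)), (209, 740, np.float64(-0.8)), (210, 742, np.float64(1.6)), (211, 739, np.float64(4.1)), (212, 745, np.float64(6.5)), (213, 744, np.float64(8.9)), (214, 742, np.float64(11.3)), (215, 754, np.float64(13.7)), (216, 754, np.float64(16.1)), (217, 755, np.float64(18.5)), (218, 450, np.float64(20.9)), (219, 642, np.float64(23.3)), (220, 731, np.float64(25.7)), (221, 758, np.float64(28.1)), (222, 759, np.float64(30.5)), (223, 759, np.float64(32.9)), (224, 759, np.float64(35.3)), (225, 759, np.float64(37.7)), (226, 759, np.float64(40.1)), (227, 759, np.float64(42.5)), (228, 759, np.float64(44.9)), (229, 759, np.float64(47.3))]
```

The lane centre comes out about 1 mm to the far side (mag y ≈ -0.8) and the rack at about +0.8. I'll shift world x by +1.2 mm and lower towards the tray.

Call:
send_rows(series=[[[0.003,0,-0.03],0,-1],[[0.003,0,-0.06],0,-1],[[0.003,0,-0.085],0,-1],[[0.003,0,-0.096],0,-1],[[0.003,0,-0.1],0,-1]])

```text
time: 7.95
position: [0.6271, -0.1517, 0.0602]
orientation: [-3.138, 0.145, 0.004]
force: [-1.0, -1.2, -1.7]
grip_width: 0.0135
```

Call:
send_rows(series=[[[0,0,-0.002],0,-1],[[0,0,-0.003],0,-1],[[0,0,-0.004],0,-1],[[0,0,-0.004],0,-1],[[0,0,-0.004],0,-1]])

```text
time: 8.57
position: [0.6274, -0.1521, 0.0598]
orientation: [3.138, -0.145, -0.002]
force: [-3.6, -2.2, 6.9]
grip_width: 0.0137
```

```bash
python3 -c "
from h import *
o=st();print(mag(o['position']))"
```

```text
t 8.57 p [ 0.6274 -0.1521  0.0598] xax -5.27 zax [-0.002 -0.    -1.   ] F [-3.6  -2.25  6.93] T [-0.09  0.85  0.18] w 0.0137
[-0.16890666 -0.0014778 ]
```

Contact at reported z ≈ 0.060, as expected for underside on 12 mm floor. I'll ease the vertical load and start sliding slowly into the mouth.

Call:
send_rows(series=[[[0,0,0.002],0,-1],[[0,0,0.002],0,-1],[[0,0,0.002],0,-1],[[0.001,0.01,0.002],0,-1],[[0.002,0.02,0.002],0,-1]])

```text
time: 9.2
position: [0.6282, -0.1438, 0.0605]
orientation: [3.138, -0.145, -0.003]
force: [0.9, -0.3, -4.3]
grip_width: 0.0139
```

```bash
python3 -c "
from h import *
o=st();print(mag(o['position']))
d=snap('top','top7')
for c in rackcaps(d): print(c[0].round(1),(mag(px(d,*c[0],.108))*1e3).round(1),c[2].round(4))"
```

```text
t 9.2 p [ 0.6282 -0.1438  0.0605] xax -5.28 zax [-0.002  0.    -1.   ] F [ 0.91 -0.33 -4.3 ] T [-0.25 -0.03 -0.04] w 0.0139
[-0.16056854 -0.00147184]
[364.3 210.5] [-72.5   0.1] [ 0.6348 -0.0552  0.1092]
[373.1 211.3] [-92.4   0.1] [ 0.6323 -0.0755  0.1086]
[380.7 211.5] [-109.5   -1. ] [ 0.631  -0.0914  0.1089]
```

Aligned to the lane within the measurement. Sliding into the straight rails.

Call:
send_rows(series=[[[0.002,0.02,-0.001],0,-1],[[0.004,0.04,-0.001],0,-1],[[0.006,0.06,-0.001],0,-1],[[0.0075,0.08,-0.001],0,-1],[[0.0085,0.09,-0.001],0,-1]])

```text
time: 9.88
position: [0.6318, -0.1068, 0.0603]
orientation: [-3.138, 0.144, 0.002]
force: [-0.4, -3.7, 0.5]
grip_width: 0.0136
```

```bash
python3 -c "
from h import *
o=st();print(mag(o['position']), 'F mag',RM.T@o['force'][:2])"
```

```text
t 9.88 p [ 0.6318 -0.1068  0.0603] xax -5.24 zax [-0.001  0.    -1.   ] F [-0.36 -3.66  0.52] T [-0.65 -0.05 -0.05] w 0.0136
[-0.12334759 -0.00153735] F mag [-3.68208803  0.01456016]
```

Nose at about x = -20 with no lateral force. On through the gate.

Call:
send_rows(series=[[[0.002,0.02,0],0,-1],[[0.004,0.04,0],0,-1],[[0.006,0.06,0],0,-1],[[0.0075,0.08,0],0,-1],[[0.0095,0.1,0],0,-1]])

```text
time: 10.5
position: [0.6359, -0.067, 0.0605]
orientation: [3.137, -0.143, -0.001]
force: [-0.1, -7.0, 0.8]
grip_width: 0.0136
```

```bash
python3 -c "
from h import *
o=st();print(mag(o['position']), 'F mag',RM.T@o['force'][:2])"
```

```text
t 10.5 p [ 0.6359 -0.067   0.0605] xax -5.22 zax [-0.001 -0.001 -1.   ] F [-0.05 -6.96  0.82] T [-1.36 -0.17 -0.1 ] w 0.0136
[-0.08336697 -0.00188337] F mag [-6.93202468 -0.60701708]
```

Call:
send_rows(series=[[[0.002,0.02,0],0,-1],[[0.004,0.04,0],0,-1],[[0.006,0.06,0],0,-1],[[0.0075,0.08,0],0,-1],[[0.0095,0.1,0],0,-1]])

```text
time: 11.12
position: [0.64, -0.0265, 0.0605]
orientation: [3.137, -0.143, -0.001]
force: [0.4, -4.2, -1.2]
grip_width: 0.014
```

Run:
```python
from h import *
o=st();print(mag(o['position']), 'F mag',RM.T@o['force'][:2])
d=snap('top','top8'); e=snap('side','side8')
a=cv2.resize(d['image'][175:250,225:415,::-1],None,fx=4,fy=4,interpolation=cv2.INTER_CUBIC)
b=cv2.resize(e['image'][190:290,200:390,::-1],None,fx=3,fy=3,interpolation=cv2.INTER_CUBIC)
c=np.zeros((600,760,3),np.uint8);c[:300]=a;c[300:,:570]=b
cv2.imwrite('pics/c8.png',c)
for c in rackcaps(d): print(c[0].round(1),(mag(px(d,*c[0],.108))*1e3).round(1),c[2].round(4))
```

```text
t 11.12 p [ 0.64   -0.0265  0.0605] xax -5.22 zax [-0.    -0.001 -1.   ] F [ 0.43 -4.2  -1.24] T [-0.81 -0.38 -0.11] w 0.014
[-0.0426353 -0.0020567] F mag [-4.13634726 -0.8228749 ]
[312.6 205.4] [44.9 -0.7] [0.6471 0.0601 0.1103]
```

View pics/c8.png

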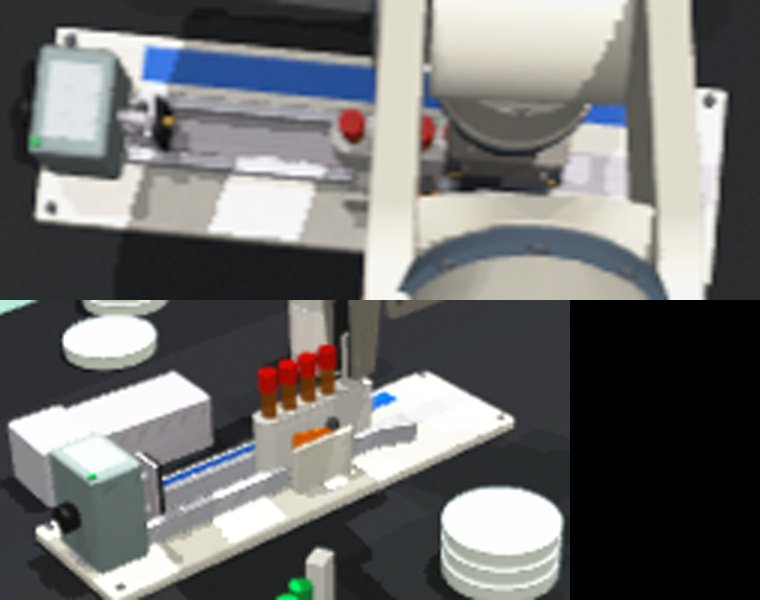

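The gate is folded open along the rack's side, and the rack is upright on the floor with its nose at about +59 mm. Continuing, with an estimate of the stop plate's position from the picture.

Call:
send_rows(series=[[[0.002,0.02,0],0,-1],[[0.004,0.04,0],0,-1],[[0.006,0.06,0],0,-1],[[0.0075,0.08,0],0,-1],[[0.0095,0.1,0],0,-1]])

```text
time: 11.85
position: [0.6437, 0.0148, 0.0604]
orientation: [3.138, -0.142, -0.001]
force: [1.0, -4.4, -0.4]
grip_width: 0.0138
```

Run:
```python
from h import *
o=st();print(mag(o['position']), 'F mag',RM.T@o['force'][:2])
d=load('top0')
for z in (.03,.05,.07): print(z,[(mag(px(d,x/4.2+224.5,y/4.2+174.5,z))*1e3).round(1).tolist() for x,y in [(164,130),(180,127)]])
```

```text
t 11.85 p [0.6437 0.0148 0.0604] xax -5.2 zax [-0.001 -0.    -1.   ] F [ 0.95 -4.4  -0.35] T [-0.84 -0.27 -0.  ] w 0.0138
[-0.00116256 -0.00186136] F mag [-4.2848028  -1.36711384]
0.03 [[165.7, -3.4], [156.8, -6.0]]
0.05 [[163.1, 0.0], [154.3, -2.5]]
0.07 [[160.5, 3.4], [151.8, 0.9]]
```

Call:
send_rows(series=[[[0.002,0.02,0],0,-1],[[0.0035,0.037,0],0,-1],[[0.005,0.054,0],0,-1],[[0.0065,0.07,0],0,-1],[[0.008,0.082,0],0,-1]])

```text
time: 12.48
position: [0.6469, 0.048, 0.0604]
orientation: [3.138, -0.142, -0.001]
force: [1.1, -4.1, -0.2]
grip_width: 0.0139
```

Run:
```python
from h import *
o=st();print(mag(o['position']), 'F mag',RM.T@o['force'][:2])
d=snap('top','top9')
for c in rackcaps(d): print(c[0].round(1),(mag(px(d,*c[0],.108))*1e3).round(1),c[2].round(4))
```

```text
t 12.47 p [0.6469 0.048  0.0604] xax -5.19 zax [-0.001 -0.    -1.   ] F [ 1.14 -4.08 -0.21] T [-0.9  -0.36  0.01] w 0.0139
[ 0.03214447 -0.00187049] F mag [-3.95228274 -1.51708688]
[297.1 204. ] [80.3 -0.4] [0.6493 0.096  0.1117]
```

Nose at about 134 mm. The plate can't be nearer than 152, so I'll go on 12 mm and then feel in small steps. Baseline drag is about 4 N.

Call:
send_rows(series=[[[0.0006,0.006,0],0,-1],[[0.0012,0.012,0],0,-1],[[0.0018,0.018,0],0,-1],[[0.0024,0.024,0],0,-1],[[0.003,0.03,0],0,-1]])

```text
time: 13.15
position: [0.6478, 0.0609, 0.0602]
orientation: [-3.138, 0.143, 0.002]
force: [0.7, -3.7, 0.4]
grip_width: 0.0139
```

Call:
send_rows(series=[[[0.0001,0.0015,0],0,-1],[[0.0002,0.003,0],0,-1],[[0.0004,0.0045,0],0,-1],[[0.0005,0.006,0],0,-1],[[0.0007,0.0075,0],0,-1]])

```text
time: 13.78
position: [0.648, 0.0639, 0.0602]
orientation: [-3.138, 0.143, 0.003]
force: [0.2, -4.1, 1.5]
grip_width: 0.0138
```

Call:
send_rows(series=[[[0.0001,0.001,0],0,-1],[[0.0002,0.002,0],0,-1],[[0.0003,0.003,0],0,-1],[[0.0004,0.004,0],0,-1],[[0.0005,0.005,0],0,-1]])

```text
time: 14.4
position: [0.6483, 0.0658, 0.0603]
orientation: [-3.138, 0.143, 0.002]
force: [-1.4, -3.5, 1.1]
grip_width: 0.0138
```

Call:
send_rows(series=[[[0.0001,0.001,0],0,-1],[[0.0002,0.002,0],0,-1],[[0.0003,0.003,0],0,-1],[[0.0004,0.004,0],0,-1],[[0.0004,0.004,0],0,-1]])

```text
time: 15.02
position: [0.6484, 0.0674, 0.0602]
orientation: [-3.138, 0.142, 0.003]
force: [-0.5, -4.0, 1.7]
grip_width: 0.0138
```

Call:
send_rows(series=[[[0.0001,0.001,0],0,-1],[[0.0002,0.002,0],0,-1],[[0.0003,0.003,0],0,-1],[[0.0004,0.004,0],0,-1],[[0.0004,0.004,0],0,-1]])

```text
time: 15.65
position: [0.6486, 0.0691, 0.0603]
orientation: [-3.138, 0.142, 0.002]
force: [0.1, -4.7, 1.8]
grip_width: 0.0138
```

Call:
send_rows(series=[[[0.0001,0.001,0],0,-1],[[0.0002,0.002,0],0,-1],[[0.0003,0.003,0],0,-1],[[0.0004,0.004,0],0,-1],[[0.0004,0.004,0],0,-1]])

```text
time: 16.27
position: [0.6488, 0.0707, 0.0603]
orientation: [-3.138, 0.142, 0.002]
force: [0.2, -5.3, 2.3]
grip_width: 0.0135
```

Call:
send_rows(series=[[[0.0001,0.001,0.0005],0,-1],[[0.0002,0.002,0.0005],0,-1],[[0.0003,0.003,0.0005],0,-1],[[0.0004,0.004,0.0005],0,-1],[[0.0004,0.004,0.0005],0,-1]])

```text
time: 16.9
position: [0.6488, 0.0714, 0.0605]
orientation: [3.137, -0.142, -0.003]
force: [-1.0, -8.9, 2.4]
grip_width: 0.0136
```

Contact: the force rose to 8.9 N and the tool stopped short, with the nose at about 158 mm, inside the plate's 152 to 176 range. I'll press a little more and hold.

Call:
send_rows(series=[[[0.0001,0.001,0],0,-1],[[0.0002,0.002,0],0,-1],[[0.0003,0.003,0],0,-1],[[0.0003,0.003,0],0,-1],[[0.0003,0.003,0],0,-1]])

```text
time: 17.52
position: [0.6488, 0.0714, 0.0605]
orientation: [3.136, -0.141, -0.003]
force: [-1.0, -10.4, 3.2]
grip_width: 0.0138
```

Call:
send_rows(series=[[[0.0002,0.0015,0],0,-1],[[0.0003,0.003,0],0,-1],[[0.0004,0.004,0],0,-1],[[0.0004,0.004,0],0,-1],[[0.0004,0.004,0],0,-1]])

```text
time: 18.15
position: [0.6489, 0.0715, 0.0607]
orientation: [3.134, -0.141, -0.003]
force: [-1.1, -12.0, 3.3]
grip_width: 0.0137
```

Run:
```python
from h import *
o=st();print(mag(o['position']), 'F mag',RM.T@o['force'][:2])
d=snap('top','top10'); e=snap('side','side10')
a=cv2.resize(d['image'][175:250,225:415,::-1],None,fx=4,fy=4,interpolation=cv2.INTER_CUBIC)
b=cv2.resize(e['image'][190:290,200:390,::-1],None,fx=3,fy=3,interpolation=cv2.INTER_CUBIC)
c=np.zeros((600,760,3),np.uint8);c[:300]=a;c[300:,:570]=b
cv2.imwrite('pics/c10.png',c)
```

```text
t 18.15 p [0.6489 0.0715 0.0607] xax -5.15 zax [-0.002 -0.005 -1.   ] F [ -1.05 -12.03   3.32] T [-2.06  0.13  0.01] w 0.0137
[ 0.0556866  -0.00166552] F mag [-12.07426747  -0.09238413]
```

View pics/c10.png

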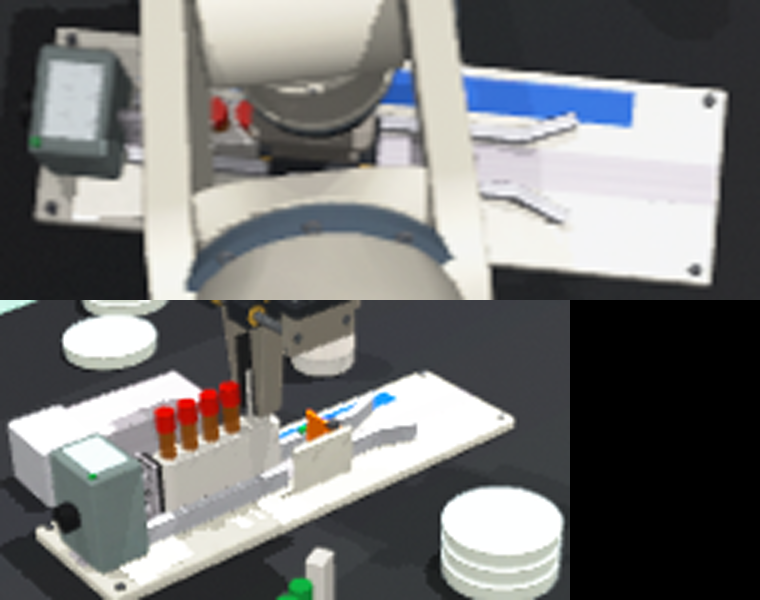

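The gate is shut behind the rack (orange at (315,425)), the nose is on the plate at about (160,485), and the wrist reads 12 N including drag. I'll ease off slightly and release.

Call:
send_rows(series=[[[0,0.002,0],0,-1],[[0,0.0015,0],0,-0.4],[[0,0.001,0],0,0],[[0,0.001,0],0,0.2],[[0,0.001,0],0,0.2]])

```text
time: 18.88
position: [0.6489, 0.0722, 0.0607]
orientation: [3.134, -0.141, -0.003]
force: [0.0, 0.2, -0.3]
grip_width: 0.0516
```

Call:
send_rows(series=[[[0,0,0],0,0.2],[[0,0,0],0,0.2],[[0,0,0.02],0,0.2],[[0,0,0.06],0,0.2],[[0,0,0.12],0,0.2]])

```text
time: 19.5
position: [0.6487, 0.0721, 0.1098]
orientation: [3.134, -0.141, -0.004]
force: [0.0, 0.4, -0.2]
grip_width: 0.0553
```

Call:
send_rows(series=[[[0,0,0.1],0,0.2],[[0,-0.1,0.2],0,0.2],[[0,-0.2,0.25],0,0.2],[[0,-0.3,0.25],0,0.2],[[0,-0.4,0.25],0,0.2]])

```text
time: 20.12
position: [0.6491, -0.0892, 0.2119]
orientation: [3.134, -0.141, -0.0]
force: [-0.0, 0.8, 0.2]
grip_width: 0.0554
```

Call:
send_rows(series=[[[0,-0.13,0],0,0.2],[[0,-0.26,0],0,0.2],[[0,-0.38,0],0,0.2],[[0,-0.4,0],0,0.2],[[0,-0.4,0],0,0.2]])

```text
time: 20.75
position: [0.6491, -0.2492, 0.2126]
orientation: [3.134, -0.142, 0.001]
force: [-0.0, 1.1, 0.5]
grip_width: 0.0551
```

Run:
```python
from h import *
o=st()
d=snap('top','top11'); e=snap('side','side11')
for c in rackcaps(d): print(c[0].round(1),(mag(px(d,*c[0],.108))*1e3).round(1),c[2].round(4))
a=cv2.resize(d['image'][175:250,225:415,::-1],None,fx=4,fy=4,interpolation=cv2.INTER_CUBIC)
b=cv2.resize(e['image'][190:290,200:390,::-1],None,fx=3,fy=3,interpolation=cv2.INTER_CUBIC)
c=np.zeros((600,760,3),np.uint8);c[:300]=a;c[300:,:570]=b
cv2.imwrite('pics/c11.png',c)
```

```text
t 20.75 p [ 0.6491 -0.2492  0.2126] xax -5.2 zax [ 0.    -0.005 -1.   ] F [-0.01  1.08  0.54] T [ 0.04 -0.04 -0.05] w 0.0551
```

View pics/c11.png

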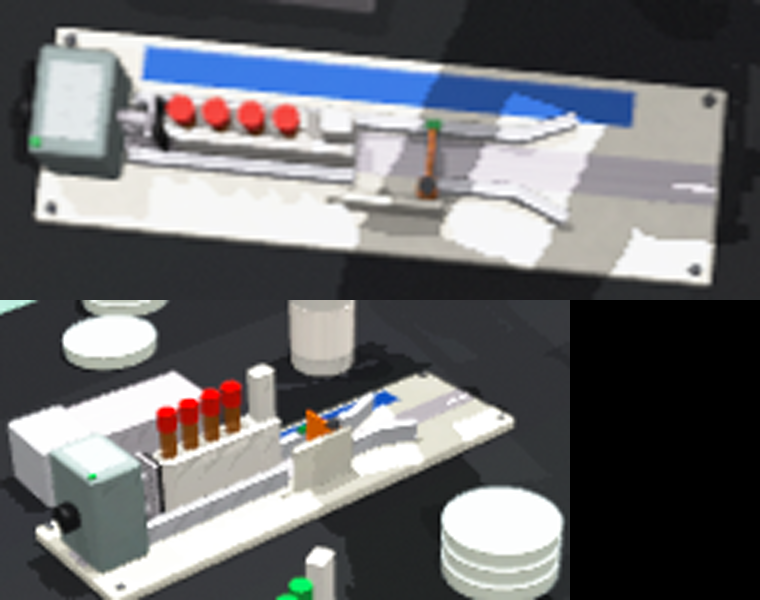

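The rack stands at the plate, released, with its caps at the same pixels as before release ((167,418) and (231,392)), and the gate is shut. One quick check of position and tilt, then I'll hand in.

Run:
```python
from h import *
d=load('top11')
L=[]
for x,y in [(180,110),(215,112),(250,117),(286,119)]:
    u,v=x/4+224.5,y/4+174.5; p=px(d,u,v,.110); L.append(p); zs=[px(d,u+i,v+j)[2] for i in (-1,0,1) for j in (-1,0,1)]
    print((mag(p)*1e3).round(1),'z',np.median(zs).round(4))
a,t,r=fit2([(.042,0),(.022,0),(.002,0),(-.018,0)],L); c=mag(t)
print('yaw err deg',np.degrees(a)-84.56,'centre',c*1e3,'nose x',c[0]*1e3+56)
d0=load('top0')
for n,p in [('dish',(331,299)),('bottle',(393,149)),('box',(288,160)),('green',(235,303))]: print(n,(px(d,*p)-px(d0,*p)).round(4))
env.sign_off()
```

```text
[142.7   1.1] z 0.11
[122.9   0.4] z 0.1087
[102.9   1.4] z 0.1104
[82.5  0.7] z 0.1089
yaw err deg 0.11494922082182768 centre [100.73381111   0.89280731] nose x 156.73381111378683
dish [-0.0001  0.      0.0046]
bottle [-0.0003  0.0001  0.0011]
box [-0.0008 -0.0002  0.0032]
green [ 0.      0.0002 -0.001 ]
the job is handed in; nothing more can be done
```

The red-capped rack is in the infeed lane, nose on the reader's stop plate, released and standing with the gate shut behind it. I handed the job in at about 21 s of the 72 s allowed; the hand-in reports no verdict.

- **Grasp:** My first try closed on nothing. The real fingertips sit about 19 mm higher than the reported tool position, and I lifted before the fingers had shut. The rack barely moved; I went lower, gripped the tab at 14 mm and carried it to the tray.
- **Slide:** The rack pushed the gate open itself. Drag in the lane was mostly 4 N, about 7 N at the gate.
- **Press:** Contact came with the nose at about 157–158 mm. The wrist force rose to 12 N, so I estimate 8–12 N on the plate after drag. The plate force itself was not measured.

| Last check | Result |
|---|---|
| Nose position | x ≈ 157 mm (allowed 148–180) |
| Offset from centre line | about 0.9 mm, measured to about 1 mm |
| Yaw error | about 0.1° |
| Cap tops | 109–110 mm high, so upright |
| Caps before and after release | same image positions, no spring-back seen |
| Dishes, bottle, steel box, green rack | within 1 mm sideways of where they were; heights within 5 mm, depth noise |

The switch pin's force could not be measured directly. I infer it is pressed in because the nose stayed on the plate.

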